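# Pull check of the bench tension gauge

### The job

Do the pull check on the bench tension gauge: first slide its yellow peak pointer fully home, then pull the black bar out against the spring until the pointer's tip stands within the width of the red limit marker, and hold it there for a second. Then ease the bar back fully home under control, without letting it snap back, so that the yellow pointer is left standing at the red marker; do not push the spool, multimeter or circuit board about.

Things in the scene. Friction and masses are not known exactly. Their poses are not given: they have to be found in the camera images.
- gauge: the spring tension gauge, bolted to the bench: a dark steel base 12 mm thick (from x -55 to +155, y -140 to +205 mm in its frame) carrying a teal spring housing (x -38 to +38, y -135 to -5, top at z 68 mm; a nose bush of radius 16 mm reaches to y +2 at z 45 mm) and a white scale (x +45 to +150, y +35 to +200, top at z 26 mm). Origin at bench level on the pull axis, 5 mm ahead of the housing's front face; its +y is the direction of pull, x runs across, z is up
- handle (a point): centre of the black pull bar, to be gripped from above: 80 mm long across the pull (gauge x), 18 mm thick along the pull (gauge y), 36 mm high, top 84 mm above the bench. At home it lies at (0, 55, 66) mm in the gauge frame, with 51 mm free between bar and housing (44 mm to the nose bush)
- pusher_face (a point): middle of the +y face of the aluminium pusher arm, fixed under the bar and moving with it (arm 12 x 12 mm, z 31 to 43 mm above the bench, reaching from x -5 to +105 mm in the gauge frame); at home at (80, 61, 37) mm. Pulled out, it meets the foot of the yellow pointer and carries it along
- pull_slide (a joint): how far the bar is pulled out, m: 0 home, 0.12 fully out, along gauge +y. A spring draws it home: about 2 N at home, plus 0.9 N for each 10 mm (about 11 N at 100 mm)
- pointer_tab (a point): grip point of the yellow peak pointer's upright tab: 32 mm across (gauge x), 12 mm thick along the pull (gauge y), from 43 to 85 mm above the bench; this point is 69 mm above the bench, in the middle of the tab. At home at (80, 69.5, 69) mm in the gauge frame. The pointer's foot below it is 40 x 16 mm, z 28 to 44 mm
- peak_pointer (a joint): how far the yellow pointer stands from home, m: 0 home (its foot then touches the pusher arm of the homed bar), at most 0.115, along gauge +y. It stays by friction (about 1.2 N) wherever it is left; the pusher arm drives it outwards only, so when the bar goes back the pointer stays at the furthest pull. Once it is home, pulling the bar carries it along from the start, within 1 mm. It starts away from home, at an old reading
- pointer_tip (a point): tip of the pointer's thin yellow blade, 3 mm wide, at (124, 69.5, 30) mm in the gauge frame when home; moves with the pointer, always at the tab's gauge y
- limit: the red limit marker, fixed on the scale's far edge beyond the pointer's tip: a block 22 mm (x) by 10 mm wide (gauge y) by 14 mm high, origin at the centre of its underside, 26 mm above the bench, at gauge x 139 mm; its axes are the gauge's. The pointer's tip passes 4 mm beside it without touching. It marks a pull of 40 to 90 mm
- spool: solder spool, green flanges, 60 mm across, 48 mm high, loose, standing, not to be disturbed; origin at the centre of its underside
- multimeter: yellow multimeter lying on its back, 75 x 140 x 32 mm, loose, not to be disturbed; origin at the centre of its underside
- circuit_board: green circuit board 70 x 90 mm, 12 mm high with its parts, loose, not to be disturbed; origin at the centre of its underside

How it is judged:
By the outcome, as a careful person would: the job done as asked, in the order asked, and still so for the second after the job is handed in, with the robot touching nothing.
It also fails if it takes over 58 s, if anything falls off the work surface, if the arm or the gripper's body presses on something with over 40 N, if the wrist force passes 120 N, or if a joint passes its speed limit or range.

### The arm

A 7-joint arm with a two-finger parallel gripper is mounted at the origin on the work surface. World frame = base frame: x ahead of the robot, y to its left, z up, the work surface at z = 0. Lengths are in m, angles in rad, forces in N, time in s.
With the tool pointing down it reaches from about 0.425 to 1.025 m from the base axis. Payload 9.4 kg.
Tool frame: the origin (TCP) lies on the centre line of the jaws, within the pads' length; the fingertips stand 8 mm ahead of it and the grasp point (between the pads) lies 11 mm behind it (robot.tip_reach is the distance from the TCP to the fingertips, in m); z points along the fingers, y is the direction in which the jaws open and shut (so a half turn about z gives the same grasp; the last joint's range is limited). The gripper opens to 85 mm and grips with 20 to 120 N. Pads are 22 mm wide; open, the fingers measure 114 mm over their backs; the gripper's body (76 mm by 85 mm) begins 54 mm behind the grasp point. The pads swing forward as they close: fully open they stand 13 mm farther back than shut.
Start: joints at [-1.36, 0.599, -0.003, 1.599, 0.002, 0.943, -0.08], TCP at [0.206, 0.695, 0.21] pointing down, gripper open.
Joint ranges: [-2.57, 2.57], [-0.35, 1.97], [-1.29, 1.29], [0.11, 2.56], [-1.05, 4.19], [0.11, 1.86], [-2.63, 2.63]. Speed limits (rad/s): [2.22, 2.22, 3.01, 3.01, 3.14, 3.14, 3.14].

### API

Orientations are given as a unit quaternion [x, y, z, w].
In Python, from station import robot, vision gives the robot as it stands. The module is installed in compiled form; this text tells all that it offers.
- The arm moves only by the tool send_rows, never from a script. Its arguments are lists of equal length, an entry for each row: "delta_pos": the shift along the tool's x, y, z in cm, a list of three; "twist": the turn, a rotation vector about the tool's x, y, z in degrees, a list of three. A call has 1 to 12 rows; each row is the pose to reach, as a shift and turn from the pose measured when the call began, along the tool's axes at that moment; what a row does not reach only later rows make up. A row lasts 1/10 s, in which the tool goes at most 50 mm and 8.59 degrees, less where a joint would pass 70% of its speed; a pose out of reach is approached as far as the arm can. A call with a gripper value outside its range is refused whole. "claw" is the gripper command: -1 is fully open, 1 is shut, values between are in proportion, set as the call begins (left out, the last holds). The fingers move at their own pace and stop on an object; the grip force is fixed at half the most. Time passes only in rows, so rows that repeat a pose let the fingers close. It gives the time, the measured TCP pose, the force and the opening at its end, in the units of the state.
- robot.get_state(): the state, without advancing time (a new reading comes with each control period).
- vision.camera(name): name is "side" or "top"; returns the picture (480x640x3 uint8, red, green, blue); there is no depth.
- vision.calibration(name): a dict with "fx", "fy", "cx", "cy" (pixels), "distortion" ([k1, k2, p1, p2, k3] as OpenCV has them; the pictures are not rectified), "world_from_camera" (4x4, takes a point from camera to world coordinates). Camera axes: x right, y down, z forward; pixel columns grow to the right and rows downward; lengths in m; the calibration is good to about 2 mm. A picture is of the moment at which its call begins. calibration takes no time and is no camera call.
- robot.sign_off(): hands the job in, once; it reports no verdict.
The state is a dict: "clock": time; "joint_positions": joint angles; "qd": joint speeds; "joint_efforts": joint torques, N m; "tcp_pos": TCP position; "tcp_rot": TCP orientation; "wrist_force": force on the tool from outside, world axes, zero at the start; "torque": the same for the moment, N m; "opening": finger opening in m.
Only numpy, scipy, OpenCV 4.12 (cv2) and the standard library are available. Lean on these libraries where they do the work, as an engineer would, in place of code of your own. Each camera call takes 0.05 s, during which the arm holds its last target. There are 200 camera calls.

## Working session

There is one attempt and no reset: what is moved stays moved. The work goes in short steps, Python scripts to look and compute and a tool call to move; the robot and the scene stay as the last step left them, time stands still between calls to the robot, and variables do not carry over. Pictures are saved under pics/ and viewed, about 8 in all and at most 12, crops included, and the job is handed in when it is done.

Besides the shell and the picture viewer there is one more tool, called after "Call:" as a command line: name --argument value ..., lists and objects as JSON in quotes. send_rows: Moves the arm, as the interface text tells. Its arguments: {"type":"object","properties":{"delta_pos":{"type":"array"},"twist":{"type":"array"},"claw":{"type":"number"}},"required":["delta_pos","twist"]}

```bash
mkdir -p pics; python3 - <<'E'
from station import robot, vision
import cv2,numpy as np
s=robot.get_state(); print(s['clock'],s['tcp_pos'],s['tcp_rot'],s['opening'],robot.tip_reach)
for n in('top','side'):
    im=vision.camera(n); np.save(f'pics/{n}0.npy',im); cv2.imwrite(f'pics/{n}0.png',im[:,:,::-1])
    c=vision.calibration(n); print(n,{k:np.round(v,4).tolist() for k,v in c.items()})
E
```

```text
0.0 [0.20565518 0.69469607 0.20962551] [ 1.43374660e-01  9.89668185e-01 -7.67584941e-04 -3.39660312e-05] 0.08553953473021236 0.008
top {'fx': 440.5597, 'fy': 440.5597, 'cx': 322.4263, 'cy': 233.3805, 'distortion': [0.0197, 0.0, 0.0, 0.0, 0.0], 'world_from_camera': [[-0.002, -0.988, 0.1543, 0.4655], [-0.9999, 0.0036, 0.0105, -0.0775], [-0.011, -0.1542, -0.988, 0.7858], [0.0, 0.0, 0.0, 1.0]]}
side {'fx': 456.2, 'fy': 456.2, 'cx': 314.5457, 'cy': 239.2139, 'distortion': [-0.0064, 0.0, 0.0, 0.0, 0.0], 'world_from_camera': [[-0.9498, -0.2277, 0.2146, 0.4458], [-0.3128, 0.6799, -0.6632, 0.3596], [0.0051, -0.697, -0.717, 0.5458], [0.0, 0.0, 0.0, 1.0]]}
```

View pics/top0.png

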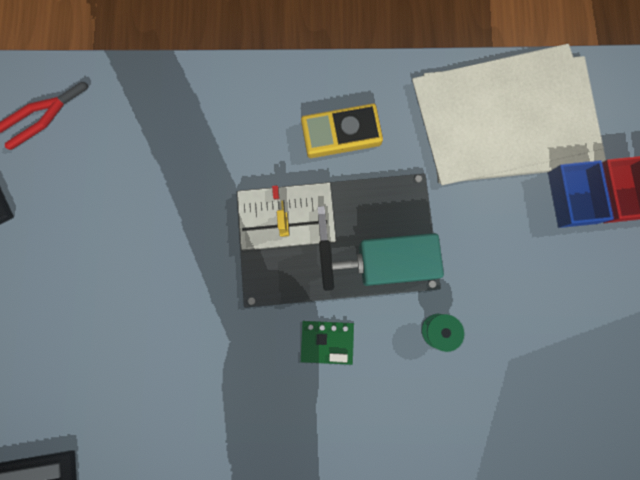

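View pics/side0.png

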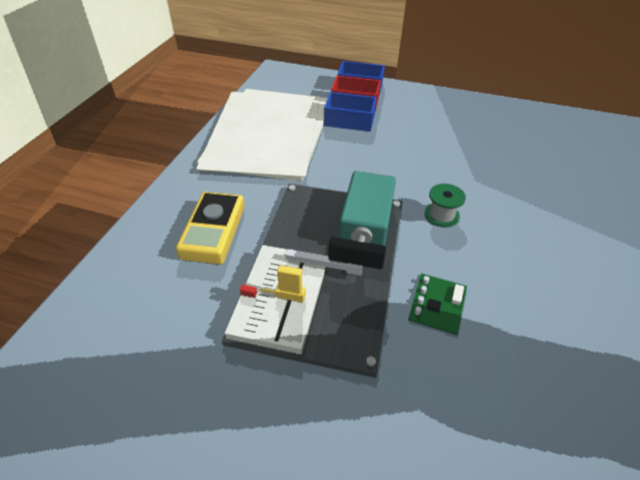

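The top view shows the gauge, with pull towards image left (world +y). The pull bar is at about (326,265), the yellow tab at (283,222), the red marker at (276,191) and the teal housing at (402,260). The side view agrees: the tab stands away from the pusher arm, and the red marker lies beyond the tip.

```bash
cat > h.py <<'E'
import cv2,numpy as np
from station import robot, vision
def ray(n,px,z):
    c=vision.calibration(n);K=np.array([[c['fx'],0,c['cx']],[0,c['fy'],c['cy']],[0,0,1]])
    p=cv2.undistortPoints(np.array(px,float).reshape(-1,1,2),K,np.array(c['distortion'])).reshape(-1,2)
    T=np.array(c['world_from_camera']);d=np.c_[p,np.ones(len(p))]@T[:3,:3].T;o=T[:3,3]
    return o+d*((z-o[2])/d[:,2])[:,None]
def proj(n,P):
    c=vision.calibration(n);K=np.array([[c['fx'],0,c['cx']],[0,c['fy'],c['cy']],[0,0,1]])
    W=np.linalg.inv(np.array(c['world_from_camera']));
    return cv2.projectPoints(np.array(P,float).reshape(-1,1,3),cv2.Rodrigues(W[:3,:3])[0],W[:3,3],K,np.array(c['distortion']))[0].reshape(-1,2)
def blob(im,lo,hi,roi):
    h=cv2.cvtColor(im,cv2.COLOR_RGB2HSV);m=cv2.inRange(h,lo,hi);k=np.zeros_like(m);x0,y0,x1,y1=roi;k[y0:y1,x0:x1]=255
    m&=k;cs=cv2.findContours(m,0,1)[0];return max(cs,key=cv2.contourArea).reshape(-1,2)
E
python3 - <<'E'
from h import *
im=np.load('pics/top0.npy')
g=cv2.cvtColor(im,cv2.COLOR_RGB2HSV)
for p in [(240,240),(200,240),(270,270),(330,150),(326,260),(400,260),(420,310),(300,320),(440,250),(276,192),(283,225)]: print(p,g[p[1],p[0]],end=' ')
print()
T=blob(im,(75,100,40),(95,255,255),(340,220,460,300)); r=cv2.minAreaRect(T);print('teal',r,cv2.boxPoints(r).tolist())
R=blob(im,(0,150,80),(8,255,255),(260,170,300,210)); print('red',cv2.boundingRect(R),cv2.minAreaRect(R))
Y=blob(im,(20,120,80),(32,255,255),(260,190,300,250)); print('yel',cv2.boundingRect(Y))
big=cv2.resize(im[165:315,225:450],None,fx=3.5,fy=3.5,interpolation=cv2.INTER_CUBIC);cv2.imwrite('pics/crop.png',big[:,:,::-1])
E
```

```text
(240, 240) [45 11 90] (200, 240) [101  41 107] (270, 270) [105  17  61] (330, 150) [ 24 174 201] (326, 260) [75 12 42] (400, 260) [ 85 118 121] (420, 310) [101  41 148] (300, 320) [102  41 106] (440, 250) [ 88  81 116] (276, 192) [  1 177 171] (283, 225) [ 23 176 212] 
teal ((401.40167236328125, 258.91802978515625), (45.53948211669922, 79.39984893798828), 84.80557250976562) [[359.8033142089844, 239.83607482910156], [438.8771057128906, 232.6475372314453], [443.0000305175781, 278.0], [363.9262390136719, 285.18853759765625]]
red (273, 186, 6, 13) ((275.13861083984375, 191.88613891601562), (12.139453887939453, 4.676674842834473), 84.2894058227539)
yel (277, 201, 12, 35)
```

View pics/crop.png

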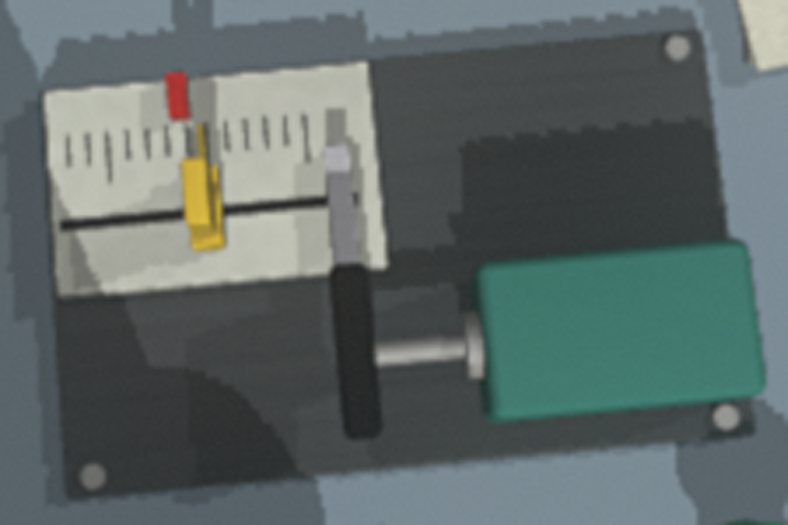

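```bash
python3 - <<'E'
from h import *
from scipy.spatial.transform import Rotation as Ro
C=[((698,30),155,-140,.012),((754,432),-55,-140,.012),((66,500),-55,205,.012),((369,62),150,35,.026),((387,268),45,35,.026),((57,297),45,200,.026),((44,91),150,200,.026)]
W=np.array([ray('top',[(p[0]+.5)/3.5-.5+225,(p[1]+.5)/3.5-.5+165],z)[0,:2] for p,_,_,z in C]);G=np.array([[a,b] for _,a,b,_ in C])/1e3
A=[];B=[]
gm,wm=G.mean(0),W.mean(0);U,S,V=np.linalg.svd((G-gm).T@(W-wm));R=V.T@np.diag([1,np.linalg.det(V.T@U.T)])@U.T;t=wm-R@gm
print('res mm',np.round((G@R.T+t-W)*1e3,1).tolist());print('scale',S.sum()/((G-gm)**2).sum());yaw=np.arctan2(R[1,0],R[0,0]);print('t',t,'yaw',np.degrees(yaw))
np.savez('g.npz',R=R,t=t)
tog=lambda w:(w[:2]-t)@R*1e3; tow=lambda g:R@(np.array(g)/1e3)+t
f=lambda u,v:[(u+.5)/3.5-.5+225,(v+.5)/3.5-.5+165]
print('bar top',tog(ray('top',f(354,352),.084)[0]))
print('tab top',tog(ray('top',f(195,194),.085)[0]))
print('tip',tog(ray('top',f(201,124),.030)[0]))
print('red',tog(ray('top',f(176,96),.038)[0]))
for n,g in (('bar',(0,55)),('tab home',(80,69.5))): print(n,tow(g),np.linalg.norm(tow(g)))
s=robot.get_state();M=Ro.from_quat(s['tcp_rot']).as_matrix();print(np.round(M,3).tolist())
E
```

```text
res mm [[1.2, -2.3], [-1.6, -1.5], [-0.5, 0.9], [0.2, 1.3], [1.2, 0.2], [0.1, 0.6], [-0.5, 0.8]]
scale 0.9930390984232584
t [ 0.52985891 -0.13043627] yaw 5.246233171728907
bar top [-1.07048327 55.45439307]
tab top [ 78.60830259 121.76142599]
tip [124.7931069  120.89539075]
red [138.2883532  131.51299291]
bar [ 0.52482992 -0.07566667] 0.5302564417601229
tab home [ 0.60316897 -0.05391252] 0.6055735892658889
[[-0.959, 0.284, -0.0], [0.284, 0.959, -0.001], [-0.0, -0.001, -1.0]]
```

```bash
cat >> h.py <<'E'
from scipy.spatial.transform import Rotation as Ro
_g=np.load('g.npz');GR,Gt=_g['R'],_g['t']
def state(*targets):
    s=robot.get_state();p=np.array(s['tcp_pos']);M=Ro.from_quat(s['tcp_rot']).as_matrix()
    print('t',round(s['clock'],2),'gauge',np.round((p[:2]-Gt)@GR*1e3,1),'z',round(p[2]*1e3,1),'F_g',np.round(np.r_[GR.T@np.array(s['wrist_force'])[:2],s['wrist_force'][2]],1),'open',round(s['opening']*1e3,1))
    D=np.c_[np.r_[GR[:,1],0],]*1.0
    Y=np.r_[GR[:,1],0];Z=np.array([0,0,-1.]);X=np.cross(Y,Z);print('twist',np.round(np.degrees(Ro.from_matrix(M.T@np.c_[X,Y,Z]).as_rotvec()),2))
    for g in targets:
        w=np.r_[GR@(np.array(g[:2])/1e3)+Gt,g[2]/1e3];print(g,'delta cm',np.round(M.T@(w-p)*100,2))
E
python3 -c "
from h import *
state((80,160,150),(80,160,66))"
```

```text
t 0.1 gauge [-247.4  851.4] z 209.7 F_g [ 0.1 -0.9  0.5] open 85.1
twist [-8.000e-02 -1.000e-02 -2.173e+01]
(80, 160, 150) delta cm [-56.01 -52.09   6.05]
(80, 160, 66) delta cm [-56.01 -52.08  14.45]
```

Call:
send_rows --delta_pos '[[-2,-2,0],[-5,-4.5,0],[-8.5,-8,0],[-12,-11,0],[-15.5,-14.4,0],[-19,-17.7,0],[-22.5,-21,0],[-26,-24,0.5],[-29.5,-27.4,1],[-33,-30.7,2],[-36.5,-34,3],[-40,-37,3]]' --twist '[[0,0,-2],[0,0,-4],[0,0,-6],[0,0,-8],[0,0,-10],[0,0,-12],[0,0,-14],[0,0,-16],[0,0,-18],[0,0,-20],[0,0,-21.7],[0,0,-21.7]]' --claw 1

```text
clock: 1.3
tcp_pos: [0.4841, 0.2239, 0.1791]
tcp_rot: [-0.046, 0.999, -0.001, -0.001]
wrist_force: [1.1, 0.3, -0.3]
opening: -0.0
```

```bash
python3 -c "
from h import *
state((80,160,150),(80,160,66))"
```

```text
t 1.3 gauge [-13.2 357. ] z 179.1 F_g [ 1.1  0.2 -0.3] open -0.0
twist [-0.14 -0.14  0.02]
(80, 160, 150) delta cm [ -9.32 -19.7    2.93]
(80, 160, 66) delta cm [ -9.34 -19.68  11.33]
```

Call:
send_rows --delta_pos '[[-1.6,-3.5,0],[-3.3,-7,0],[-5,-10.5,0.5],[-6.7,-14,1],[-8,-17,2],[-9,-19,3],[-9.3,-19.7,5],[-9.3,-19.7,8],[-9.3,-19.7,10],[-9.3,-19.7,11.3],[-9.3,-19.7,11.3],[-9.3,-19.7,11.3]]' --twist '[[0,0,0],[0,0,0],[0,0,0],[0,0,0],[0,0,0],[0,0,0],[0,0,0],[0,0,0],[0,0,0],[0,0,0],[0,0,0],[0,0,0]]'

```text
clock: 2.5
tcp_pos: [0.5947, 0.0361, 0.0666]
tcp_rot: [-0.046, 0.999, -0.001, -0.001]
wrist_force: [-0.4, -0.1, 0.9]
opening: -0.0001
```

```bash
python3 -c "
from h import *
state((80,90,66))
for n in('top','side'): cv2.imwrite(f'pics/{n}1.png',vision.camera(n)[:,:,::-1])
a=cv2.imread('pics/top1.png')[140:330,200:460];b=cv2.imread('pics/side1.png')[140:390,190:430]
a=cv2.resize(a,(410,300));b=cv2.resize(b,(384,400));o=np.zeros((400,794,3),np.uint8);o[:300,:410]=a;o[:,410:]=b;cv2.imwrite('pics/c1.png',o)"
```

```text
t 2.5 gauge [ 79.8 159.9] z 66.6 F_g [-0.4 -0.   0.9] open -0.1
twist [-0.14 -0.14  0.03]
(80, 90, 66) delta cm [-0.02 -6.99  0.08]
```

View pics/c1.png

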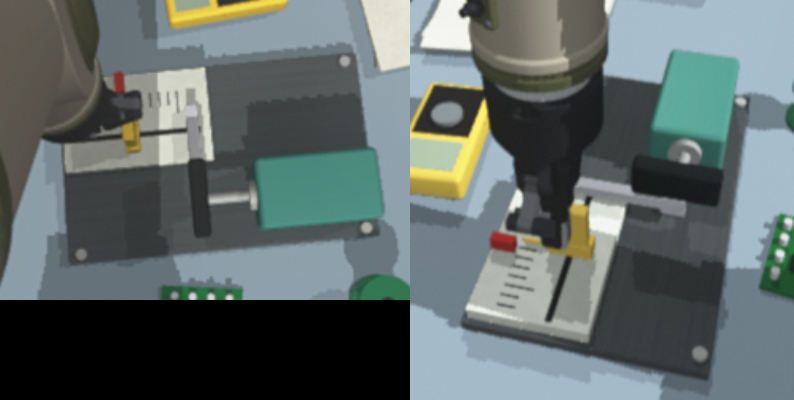

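```bash
python3 -c "
from h import *
P=lambda x,y,z:np.r_[GR@(np.array([x,y])/1e3)+Gt,z/1e3]
for g in [(80,160,58),(80,145,58),(80,175,58),(80,121.5,85),(124,121.5,30)]:
  t=proj('top',P(*g))[0];s=proj('side',P(*g))[0]
  print(g,'topcrop',np.round((t-[200,140])*1.577),'sidecrop',np.round((s-[190,140])*1.6+[410,0]))
"
```

```text
(80, 160, 58) topcrop [ 94. 133.] sidecrop [557. 264.]
(80, 145, 58) topcrop [108. 132.] sidecrop [562. 250.]
(80, 175, 58) topcrop [ 79. 134.] sidecrop [552. 279.]
(80, 121.5, 85) topcrop [127. 125.] sidecrop [568. 208.]
(124, 121.5, 30) topcrop [129.  95.] sidecrop [522. 239.]
```

```bash
python3 -c "
from h import *
a=cv2.resize(cv2.imread('pics/top1.png')[150:250,200:330],(520,400),interpolation=2);b=cv2.resize(cv2.imread('pics/side1.png')[180:320,220:320],(280,392),interpolation=2)
o=np.zeros((400,800,3),np.uint8);o[:,:520]=a;o[:392,520:]=b;cv2.imwrite('pics/c2.png',o)"
```

```text
(no output)
```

View pics/c2.png

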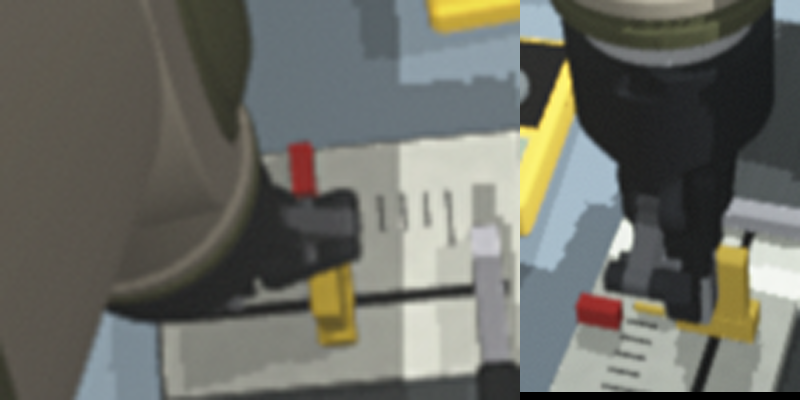

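```bash
python3 -c "
from h import *
for z in (.05,.06,.07,.08,.1,.12):
  for n,p in (('top',(282,206)),('side',(270,283.6))):
    print(z,n,np.round((ray(n,p,z)[0,:2]-Gt)@GR*1e3),end=' ')
  print()
s=robot.get_state();print(s['joint_positions'],s['clock'],s['tcp_pos'])
"
```

```text
0.05 top [110. 120.] 0.05 side [108. 123.] 
0.06 top [107. 119.] 0.06 side [105. 131.] 
0.07 top [105. 119.] 0.07 side [102. 138.] 
0.08 top [103. 118.] 0.08 side [ 99. 146.] 
0.1 top [ 98. 116.] 0.1 side [ 93. 161.] 
0.12 top [ 94. 114.] 0.12 side [ 87. 176.] 
[-0.11162709  0.63592402 -0.06741247  2.00863357  0.08816414  0.50082167
  1.41945735] 2.6 [0.59520914 0.03611358 0.06733863]
```

The view from close by disagrees with the reported TCP: the fingertips (top crop (330,225), side crop (660,290)) appear about 45 mm from where the reported pose puts them. Before touching anything, I'll check whether the two cameras agree on fixed points.

```bash
python3 -c "
from h import *
im=np.load('pics/side0.npy')
o=cv2.resize(im[165:375,215:415],(760,798)[:2],interpolation=2);o=cv2.resize(im[170:375,220:410],(556,600),interpolation=2)
P=lambda x,y,z:np.r_[GR@(np.array([x,y])/1e3)+Gt,z/1e3]
for g in [(155,-140,12),(-55,205,12),(155,205,12),(-55,-140,12),(150,35,26),(150,200,26),(45,200,26),(-40,64,84),(40,64,84),(64,127,85),(96,127,85),(128,131.5,40),(-38,-5,68),(38,-5,68)]:
  p=proj('side',P(*g))[0]; q=((p-[220,170]+.5)*2.926-.5); print(g,p.round(1)); cv2.drawMarker(o,tuple(int(v) for v in q),(255,0,255),0,12,1)
cv2.imwrite('pics/c3.png',o[:,:,::-1])"
```

```text
(155, -140, 12) [288.1 183.3]
(-55, 205, 12) [376.2 374.8]
(155, 205, 12) [220.1 341.8]
(-55, -140, 12) [402.  200.5]
(150, 35, 26) [261.4 245.4]
(150, 200, 26) [223.5 333.7]
(45, 200, 26) [300.5 349.7]
(-40, 64, 84) [384.4 254.4]
(40, 64, 84) [327.2 244.7]
(64, 127, 85) [299.4 275.1]
(96, 127, 85) [275.9 270.8]
(128, 131.5, 40) [254.7 290.1]
(-38, -5, 68) [387.4 228.2]
(38, -5, 68) [337.6 220.1]
```

View pics/c3.png

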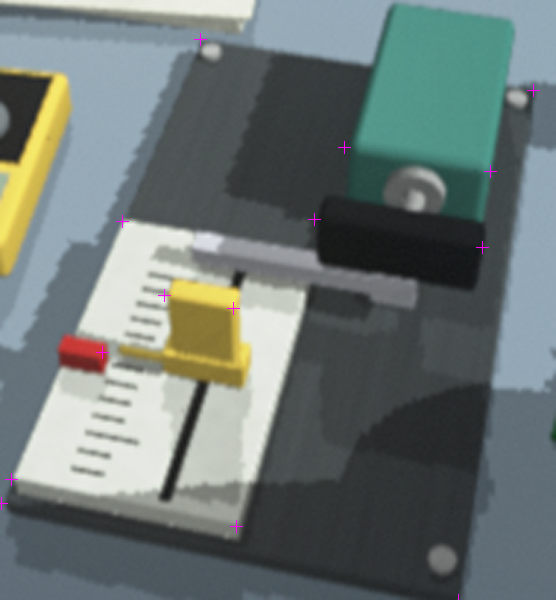

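Call:
send_rows --delta_pos '[[0,2,-1],[0,5,-3],[0,8,-5],[0,10,-5],[0,10,-5],[0,10,-5],[0,10,-5],[0,10,-5]]' --twist '[[0,0,0],[0,0,0],[0,0,0],[0,0,0],[0,0,0],[0,0,0],[0,0,0],[0,0,0]]' --claw -1

```text
clock: 3.4
tcp_pos: [0.5861, 0.1344, 0.117]
tcp_rot: [-0.045, 0.999, -0.002, -0.001]
wrist_force: [-0.6, 0.1, -1.0]
opening: 0.0855
```

```bash
python3 -c "
from h import *
state((80,160,66))
P=lambda x,y,z:np.r_[GR@(np.array([x,y])/1e3)+Gt,z/1e3]
s=robot.get_state();p=np.array(s['tcp_pos']);M=Ro.from_quat(s['tcp_rot']).as_matrix()
ims={n:vision.camera(n).copy() for n in('top','side')}
for n in ims:
  cv2.imwrite(f'pics/{n}3.png',ims[n][:,:,::-1])
  for q,c in (((0,0,.008),(255,0,255)),((0,.0425,.0),(255,0,0)),((0,-.0425,.0),(0,255,255)),((0,0,-.1),(255,255,255))):
    u=proj(n,p+M@np.array(q))[0];print(n,q,u.round());cv2.drawMarker(ims[n],tuple(int(v) for v in u),c,0,8,1)
a=cv2.resize(ims['top'][130:330,130:330],(400,400),interpolation=2);b=cv2.resize(ims['side'][150:400,190:440],(400,400),interpolation=2)
cv2.imwrite('pics/c4.png',np.hstack([a,b])[:,:,::-1])"
```

```text
t 3.4 gauge [ 80.3 258.6] z 117.0 F_g [-0.6  0.1 -1. ] open 85.5
twist [-0.17 -0.07 -0.07]
(80, 160, 66) delta cm [ 0.01 -9.84  5.13]
top (0, 0, 0.008) [191. 224.]
top (0, 0.0425, 0.0) [162. 226.]
top (0, -0.0425, 0.0) [217. 221.]
top (0, 0, -0.1) [166. 210.]
side (0, 0, 0.008) [254. 350.]
side (0, 0.0425, 0.0) [240. 382.]
side (0, -0.0425, 0.0) [265. 314.]
side (0, 0, -0.1) [243. 288.]
```

View pics/c4.png

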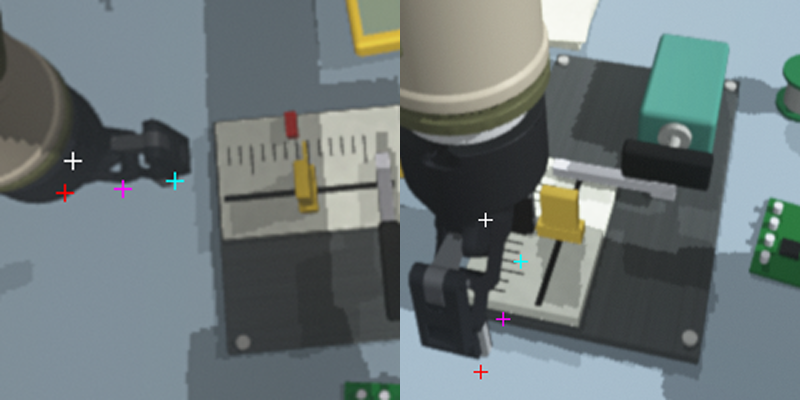

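```bash
python3 -c "
from h import *
s=robot.get_state();p=np.array(s['tcp_pos']);M=Ro.from_quat(s['tcp_rot']).as_matrix()
out=[]
for n,(x,y,w,h),k in (('top',(130,170,100,80),4),('side',(185,230,100,150),4)):
  im=cv2.imread(f'pics/{n}3.png')[y:y+h,x:x+w];im=cv2.resize(im,None,fx=k,fy=k,interpolation=2)
  im=cv2.convertScaleAbs(im,alpha=1.8,beta=20)
  for sy,c in ((1,(0,0,255)),(-1,(255,255,0))):
    q=[(a,sy*b,z) for a,b,z in ((-.011,.0425,-.005),(.011,.0425,-.005),(.011,.057,-.005),(-.011,.057,-.005),(-.011,.0425,-.03),(.011,.0425,-.03))]
    U=proj(n,[p+M@np.array(v) for v in q]);U=(U-[x,y])*k
    cv2.polylines(im,[U[:4].astype(int)],True,c,1);cv2.polylines(im,[U[[0,4,5,1]].astype(int)],True,c,1)
  o=np.zeros((600,400,3),np.uint8);o[:im.shape[0]]=im;out.append(o)
cv2.imwrite('pics/c5.png',np.hstack(out))"
```

```text
(no output)
```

View pics/c5.png

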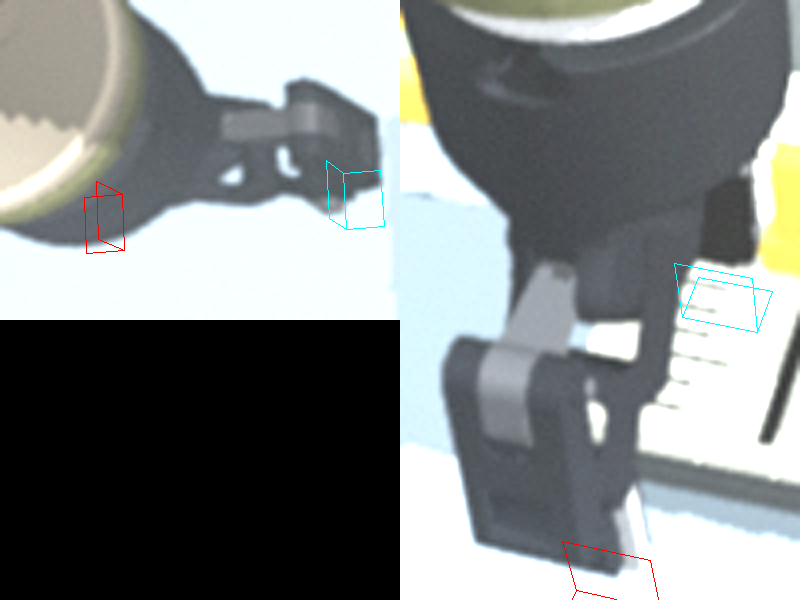

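```bash
python3 -c "
from h import *
s=robot.get_state();p=np.array(s['tcp_pos']);M=Ro.from_quat(s['tcp_rot']).as_matrix()
for z in (.08,.09,.1,.11,.12,.13,.14):
  a=M.T@(ray('top',(224.3,208),z)[0]-p);b=M.T@(ray('side',(185+133/4,230+552/4),z)[0]-p)
  print(z,'far, tool frame mm',np.round(a*1e3),'near',np.round(b*1e3))
print(s['joint_positions'],s['torque'])
"
```

```text
0.08 far, tool frame mm [-28. -47.  37.] near [-40.  15.  37.]
0.09 far, tool frame mm [-26. -49.  27.] near [-36.  20.  27.]
0.1 far, tool frame mm [-23. -51.  17.] near [-33.  25.  17.]
0.11 far, tool frame mm [-21. -53.   7.] near [-30.  29.   7.]
0.12 far, tool frame mm [-19. -56.  -3.] near [-26.  34.  -3.]
0.13 far, tool frame mm [-16. -58. -13.] near [-23.  39. -13.]
0.14 far, tool frame mm [-14. -60. -23.] near [-19.  44. -23.]
[-0.28233207  0.56918386 -0.05784046  1.96710026  0.05859946  0.60880726
  1.28212274] [ 0.01390977  0.04084903 -0.04960065]
```

The zoom shows the near finger (side crop bottom edge (475,540) to (620,572)) and the far finger (top crop right edge x≈380). They are parallel to the gauge as intended, but displaced by roughly 15 mm from the pose I predicted. I'll half close the fingers and measure again.

Call:
send_rows --delta_pos '[[0,0,0],[0,0,0],[0,0,0],[0,0,0],[0,0,0]]' --twist '[[0,0,0],[0,0,0],[0,0,0],[0,0,0],[0,0,0]]' --claw 0.3

```text
clock: 4.0
tcp_pos: [0.5861, 0.1348, 0.117]
tcp_rot: [-0.045, 0.999, -0.001, -0.001]
wrist_force: [-0.0, 0.1, 0.5]
opening: 0.0298
```

```bash
cat > z.py <<'E'
from h import *
def zoom(tag,rois,k=4):
  s=robot.get_state();p=np.array(s['tcp_pos']);M=Ro.from_quat(s['tcp_rot']).as_matrix();h=s['opening']/2
  out=[]
  for n,(x,y,w,hh) in rois:
    im=vision.camera(n)[:,:,::-1];cv2.imwrite(f'pics/{n}{tag}.png',im);im=cv2.resize(im[y:y+hh,x:x+w],None,fx=k,fy=k,interpolation=2)
    im=cv2.convertScaleAbs(im,alpha=1.5,beta=15)
    for sy,c in ((1,(0,0,255)),(-1,(255,255,0))):
      U=(proj(n,[p+M@np.array((a,sy*(h+b),z)) for a,b,z in ((-.011,0,.008),(.011,0,.008),(.011,.0145,.008),(-.011,.0145,.008))])-[x,y])*k
      cv2.polylines(im,[U.astype(int)],True,c,1)
    for z in (0,-.05,-.1): cv2.drawMarker(im,tuple(((proj(n,p+M@np.array((0,0,z)))[0]-[x,y])*k).astype(int).tolist()),(255,0,255),0,8,1)
    o=np.zeros((600,400,3),np.uint8);o[:im.shape[0],:im.shape[1]]=im[:600,:400];out.append(o)
  cv2.imwrite(f'pics/z{tag}.png',np.hstack(out)); state()
E
python3 -c "
from z import *
zoom('4',(('top',(130,150,100,100)),('side',(185,230,100,150))))"
```

```text
t 4.1 gauge [ 80.3 259. ] z 116.9 F_g [-0.4  0.3 -0.3] open 29.6
twist [-0.16 -0.07 -0.05]
```

View pics/z4.png

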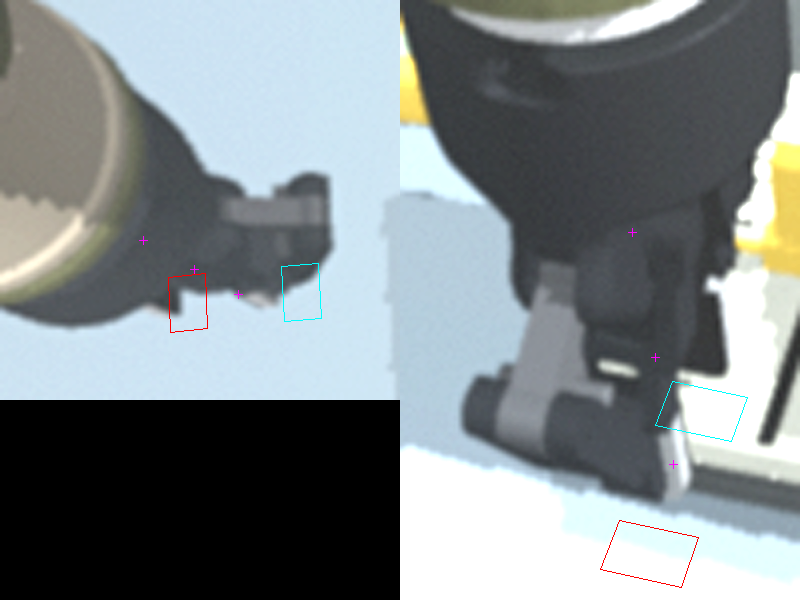

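Call:
send_rows --delta_pos '[[0.1,-2,0],[0.2,-5,0],[0.2,-8.5,0],[0.2,-11.5,0],[0.2,-13.2,0],[0.2,-13.7,0.5],[0.2,-13.7,2],[0.2,-13.7,4],[0.2,-13.7,5.5],[0.2,-13.7,5.9],[0.2,-13.7,5.9]]' --twist '[[0,0,0],[0,0,0],[0,0,0],[0,0,0],[0,0,0],[0,0,0],[0,0,0],[0,0,0],[0,0,0],[0,0,0],[0,0,0]]' --claw -0.4

```text
clock: 5.2
tcp_pos: [0.5961, -0.001, 0.0577]
tcp_rot: [-0.046, 0.999, -0.001, -0.001]
wrist_force: [-0.0, 0.7, -0.4]
opening: 0.06
```

Call:
send_rows --delta_pos '[[0,0,0],[0,0,0],[0,0,0],[0,0,0],[0,0,0],[0,0,0],[0,0,0],[0,0,0]]' --twist '[[0,0,0],[0,0,0],[0,0,0],[0,0,0],[0,0,0],[0,0,0],[0,0,0],[0,0,0]]' --claw 1

```text
clock: 6.0
tcp_pos: [0.5965, -0.001, 0.0584]
tcp_rot: [-0.046, 0.999, -0.001, -0.001]
wrist_force: [-1.1, 0.1, 6.3]
opening: 0.0096
```

```bash
python3 -c "
from z import *
zoom('5',(('top',(230,170,100,100)),('side',(235,210,100,150))))"
```

```text
t 6.1 gauge [ 78.2 122.8] z 58.4 F_g [-1.2  0.9  5.3] open 9.7
twist [-0.13 -0.08  0.  ]
```

View pics/z5.png

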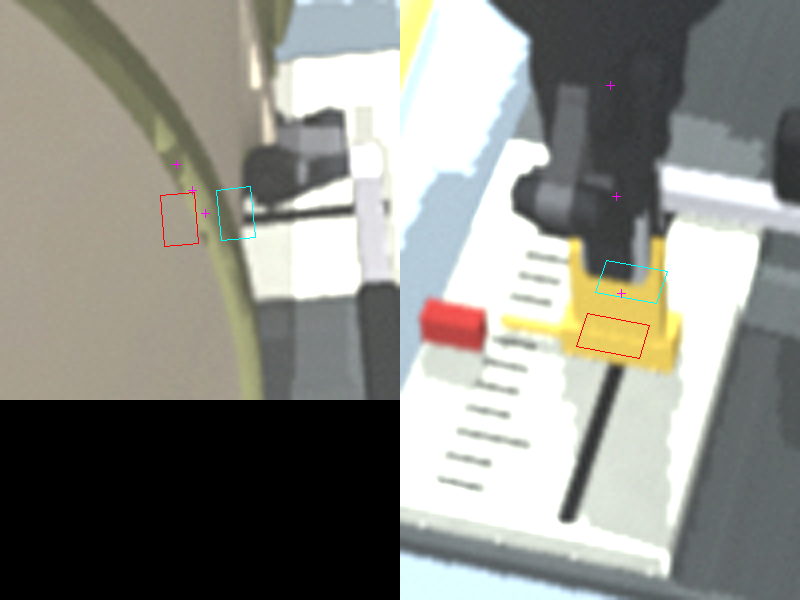

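The tab is gripped near its top, with a reading of 9.7 mm (side crop, pads over tab at (620,260)) and centred across. The red marker at (453,322) stands about 10 mm beyond the tip. Next I'll slide the pointer home.

Call:
send_rows --delta_pos '[[0,-0.4,0],[0,-1,0],[0,-1.7,0],[0,-2.4,0],[0,-3.1,0],[0,-3.8,0],[0,-4.4,0],[0,-4.8,0],[0,-4.9,0],[0,-4.9,0]]' --twist '[[0,0,0],[0,0,0],[0,0,0],[0,0,0],[0,0,0],[0,0,0],[0,0,0],[0,0,0],[0,0,0],[0,0,0]]'

```text
clock: 7.1
tcp_pos: [0.6009, -0.0504, 0.0585]
tcp_rot: [-0.046, 0.999, -0.001, -0.001]
wrist_force: [-1.2, -0.7, 2.8]
opening: 0.01
```

Call:
send_rows --delta_pos '[[0,-0.1,0],[0,-0.15,0],[0,-0.2,0],[0,-0.2,0]]' --twist '[[0,0,0],[0,0,0],[0,0,0],[0,0,0]]'

```text
clock: 7.5
tcp_pos: [0.6011, -0.0521, 0.0584]
tcp_rot: [-0.046, 0.999, -0.001, -0.001]
wrist_force: [-0.8, 1.6, 3.8]
opening: 0.0097
```

```bash
python3 -c "
from h import *
state()"
```

```text
t 7.5 gauge [78.1 71.5] z 58.4 F_g [-0.6  1.7  3.8] open 9.7
twist [-0.15 -0.09 -0.01]
```

Call:
send_rows --delta_pos '[[0,-0.05,0],[0,-0.1,0],[0,-0.1,0]]' --twist '[[0,0,0],[0,0,0],[0,0,0]]'

```text
clock: 7.8
tcp_pos: [0.6012, -0.0531, 0.0585]
tcp_rot: [-0.046, 0.999, -0.001, -0.001]
wrist_force: [-1.5, 0.8, 2.3]
opening: 0.0099
```

Call:
send_rows --delta_pos '[[0,-0.05,0],[0,-0.1,0],[0,-0.1,0]]' --twist '[[0,0,0],[0,0,0],[0,0,0]]'

```text
clock: 8.1
tcp_pos: [0.6013, -0.0543, 0.0585]
tcp_rot: [-0.046, 0.999, -0.001, -0.001]
wrist_force: [-1.1, 0.3, 2.7]
opening: 0.01
```

Call:
send_rows --delta_pos '[[0,-0.05,0],[0,-0.1,0],[0,-0.1,0]]' --twist '[[0,0,0],[0,0,0],[0,0,0]]'

```text
clock: 8.4
tcp_pos: [0.6014, -0.055, 0.0585]
tcp_rot: [-0.046, 0.999, -0.001, -0.001]
wrist_force: [-1.6, 2.3, 2.5]
opening: 0.0099
```

Call:
send_rows --delta_pos '[[0,-0.1,0],[0,-0.15,0],[0,-0.15,0]]' --twist '[[0,0,0],[0,0,0],[0,0,0]]'

```text
clock: 8.7
tcp_pos: [0.6014, -0.0551, 0.0585]
tcp_rot: [-0.046, 0.999, -0.001, -0.001]
wrist_force: [-2.0, 6.1, 3.2]
opening: 0.0094
```

Call:
send_rows --delta_pos '[[0,-0.1,0],[0,-0.15,0],[0,-0.15,0]]' --twist '[[0,0,0],[0,0,0],[0,0,0]]'

```text
clock: 9.0
tcp_pos: [0.6014, -0.0551, 0.0585]
tcp_rot: [-0.047, 0.999, 0.0, -0.001]
wrist_force: [-3.1, 5.6, 3.7]
opening: 0.0094
```

Call:
send_rows --delta_pos '[[0,0,0],[0,0,0],[0,0,0],[0,0,0],[0,0,-1.5],[0,0,-4],[0,0,-6],[0,0,-6.2]]' --twist '[[0,0,0],[0,0,0],[0,0,0],[0,0,0],[0,0,0],[0,0,0],[0,0,0],[0,0,0]]' --claw -0.4

```text
clock: 9.8
tcp_pos: [0.6031, -0.0555, 0.1239]
tcp_rot: [-0.047, 0.999, -0.0, 0.001]
wrist_force: [-0.2, -0.1, -0.5]
opening: 0.0596
```

```bash
python3 -c "
from h import *
state((0,54,120),(0,54,60))
n='top';im=vision.camera(n)
Y=blob(im,(20,120,80),(32,255,255),(260,180,340,255)); print('yel',cv2.boundingRect(Y))
n='side';im=vision.camera(n);cv2.imwrite('pics/side6.png',im[:,:,::-1])
Y=blob(im,(20,120,80),(32,255,255),(240,220,340,320)); print('yel',cv2.boundingRect(Y)); 
"
```

```text
t 9.8 gauge [79.8 68. ] z 123.9 F_g [-0.2 -0.1 -0.5] open 59.6
twist [-0.01  0.16  0.1 ]
(0, 54, 120) delta cm [ 7.99 -1.38  0.37]
(0, 54, 60) delta cm [ 8.   -1.38  6.37]Traceback (most recent call last):
  File "<string>", line 5, in <module>
    Y=blob(im,(20,120,80),(32,255,255),(260,180,340,255)); print('yel',cv2.boundingRect(Y))
  File "h.py", line 14, in blob
    m&=k;cs=cv2.findContours(m,0,1)[0];return max(cs,key=cv2.contourArea).reshape(-1,2)
                                              ~~~^^^^^^^^^^^^^^^^^^^^^^^^
ValueError: max() iterable argument is empty
```

Call:
send_rows --delta_pos '[[2,-0.5,0],[5,-1,0],[7.5,-1.4,0],[8,-1.4,0],[8,-1.4,1.5],[8,-1.4,3.5],[8,-1.4,5.5],[8,-1.4,6.4],[8,-1.4,6.4]]' --twist '[[0,0,0],[0,0,0],[0,0,0],[0,0,0],[0,0,0],[0,0,0],[0,0,0],[0,0,0],[0,0,0]]'

```text
clock: 10.75
tcp_pos: [0.524, -0.0765, 0.0575]
tcp_rot: [-0.047, 0.999, 0.0, -0.0]
wrist_force: [0.2, -0.1, -0.2]
opening: 0.0594
```

```bash
python3 -c "
from z import *
P=lambda x,y,z:np.r_[GR@(np.array([x,y])/1e3)+Gt,z/1e3]
zoom('7',(('top',(250,170,100,120)),('side',(260,190,130,150))))
for g in ((80,75.5,85),(124,69.5,30)): print(proj('side',P(*g)))
im=cv2.imread('pics/side7.png')[:,:,::-1]
Y=blob(im,(20,120,80),(32,255,255),(240,210,340,320)); print('yel',cv2.boundingRect(Y))"
```

```text
t 10.85 gauge [-0.2 54. ] z 58.9 F_g [-0.4  0.2  0.2] open 59.8
twist [-0.    0.1   0.11]
[[297.39289789 245.23656962]]
[[270.79597995 262.7226279 ]]
yel (272, 238, 42, 35)
```

View pics/z7.png

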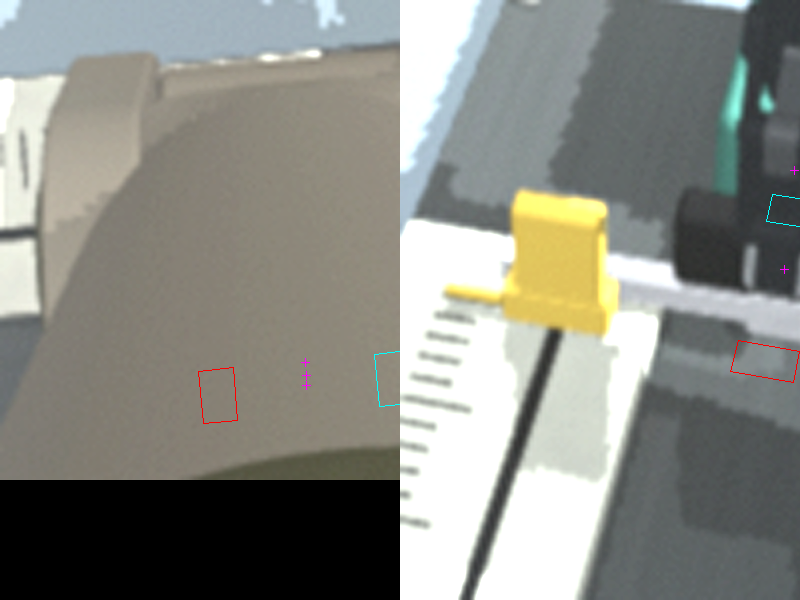

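The pointer now stands home against the pusher arm (tab at side crop (560,250), tip at (448,292)), and the open jaws straddle the bar. Next I'll grip it.

Call:
send_rows --delta_pos '[[0,0,0],[0,0,0],[0,0,0],[0,0,0],[0,0,0],[0,0,0],[0,0,0]]' --twist '[[0,0,0],[0,0,0],[0,0,0],[0,0,0],[0,0,0],[0,0,0],[0,0,0]]' --claw 1

```text
clock: 11.55
tcp_pos: [0.5251, -0.0764, 0.0597]
tcp_rot: [-0.047, 0.999, 0.0, 0.001]
wrist_force: [-2.5, 0.6, 6.8]
opening: 0.0155
```

Call:
send_rows --delta_pos '[[0,0.3,0],[0,0.8,0],[0,1.4,0],[0,2,0],[0,2.6,0],[0,3.2,0],[0,3.8,0],[0,4.4,0],[0,4.8,0],[0,5,0],[0,5,0],[0,5,0]]' --twist '[[0,0,0],[0,0,0],[0,0,0],[0,0,0],[0,0,0],[0,0,0],[0,0,0],[0,0,0],[0,0,0],[0,0,0],[0,0,0],[0,0,0]]'

```text
clock: 12.75
tcp_pos: [0.5205, -0.0268, 0.0599]
tcp_rot: [-0.047, 0.999, -0.0, 0.002]
wrist_force: [1.0, -6.0, -1.0]
opening: 0.0151
```

```bash
cat > m.py <<'E'
from h import *
state()
im=vision.camera('side');tag=int(robot.get_state()['clock']*100);cv2.imwrite(f'pics/side_{tag}.png',im[:,:,::-1])
w=lambda q,z:((ray('side',q,z)[0,:2]-Gt)@GR*1e3).round(1)
Y=blob(im,(20,120,80),(32,255,255),(235,210,340,340));R=blob(im,(0,150,60),(8,255,255),(225,270,270,310))
tip=Y[Y[:,0]<=Y[:,0].min()+5].mean(0);print('tip px',tip,'gauge',w(tip,.030),'bbox',cv2.boundingRect(Y))
print('red bbox',cv2.boundingRect(R),'poly',cv2.boxPoints(cv2.minAreaRect(R)).round(1).tolist())
cv2.imwrite(f'pics/zs{tag}.png',cv2.resize(im[240:330,215:325],None,fx=6,fy=6,interpolation=2)[:,:,::-1]);print(tag)
E
python3 m.py
```

```text
t 12.75 gauge [  0.2 104. ] z 59.9 F_g [ 0.4 -6.1 -1. ] open 15.1
twist [-0.04  0.18  0.1 ]
tip px [264.5        287.83333333] gauge [119.  117.2] bbox (262, 264, 44, 36)
red bbox (241, 286, 15, 11) poly [[239.6999969482422, 293.5], [241.39999389648438, 285.1000061035156], [256.0, 288.0], [254.3000030517578, 296.5]]
1280
```

```bash
python3 -c "
from h import *
w=lambda n,q,z:((ray(n,q,z)[0,:2]-Gt)@GR*1e3).round(1)
print(w('side',(241.4,285.1),.04),w('side',(256,288),.04),w('side',(239.7,293.5),.026),w('side',(254.3,296.5),.026))
im=np.load('pics/side0.npy');R=blob(im,(0,150,60),(8,255,255),(225,270,270,310));Y=blob(im,(20,120,80),(32,255,255),(235,210,340,340))
tip=Y[Y[:,0]<=Y[:,0].min()+5].mean(0);b=cv2.boxPoints(cv2.minAreaRect(R));print(tip,w('side',tip,.03),b.tolist())
b=b[np.argsort(b[:,1])];print([w('side',b[i],z) for i,z in enumerate((.04,.04,.026,.026))])
"
```

```text
[149.  127.4] [127.4 127.6] [151.5 132.1] [129.6 132.4]
[263.72727273 289.54545455] [119.1 120.4] [[239.12940979003906, 292.91766357421875], [241.03529357910156, 284.3411865234375], [256.38824462890625, 287.7529296875], [254.4823455810547, 296.32940673828125]]
[array([149.9, 126.2]), array([127., 127.]), array([152.6, 131.3]), array([129.4, 132.1])]
```

View pics/zs1280.png

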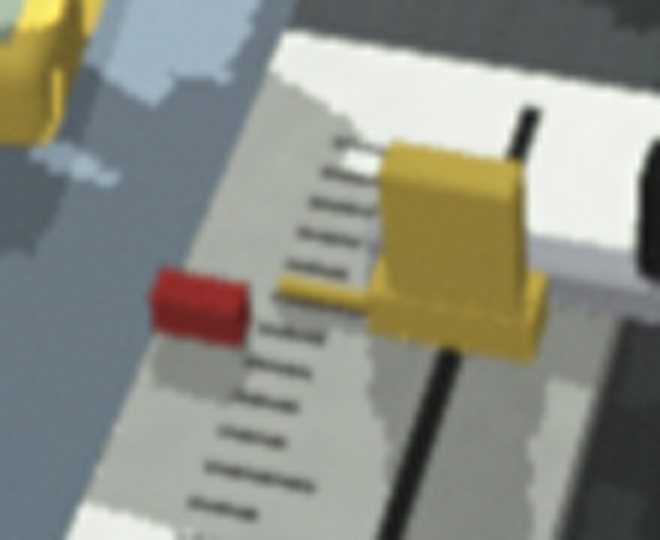

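Call:
send_rows --delta_pos '[[0,0.2,0],[0,0.5,0],[0,0.8,0],[0,1.05,0],[0,1.25,0],[0,1.3,0],[0,1.3,0]]' --twist '[[0,0,0],[0,0,0],[0,0,0],[0,0,0],[0,0,0],[0,0,0],[0,0,0]]'

```text
clock: 13.5
tcp_pos: [0.5194, -0.0148, 0.0598]
tcp_rot: [-0.046, 0.999, -0.001, 0.002]
wrist_force: [2.7, -8.6, -1.3]
opening: 0.0155
```

```bash
python3 m.py; python3 - <<'E'
from h import *
im=vision.camera('top');cv2.imwrite('pics/top_p.png',im[:,:,::-1])
w=lambda q,z:((ray('top',q,z)[0,:2]-Gt)@GR*1e3).round(1)
try:
 R=blob(im,(0,150,80),(8,255,255),(260,170,300,210));print('top red',w(R.mean(0),.036),cv2.boundingRect(R))
 Y=blob(im,(20,120,80),(32,255,255),(255,185,300,250));print('top yel',cv2.boundingRect(Y))
except ValueError: print('occluded')
s=cv2.imread(sorted(__import__('glob').glob('pics/zs1*.png'))[-1]);cv2.imwrite('pics/p.png',s)
E
```

```text
t 13.5 gauge [  0.2 116.1] z 59.8 F_g [ 1.9 -8.8 -1.3] open 15.5
twist [-0.11  0.18  0.04]
tip px [261.72727273 294.09090909] gauge [119.4 128.8] bbox (259, 271, 45, 36)
red bbox (241, 285, 15, 12) poly [[239.89999389648438, 293.6000061035156], [241.6999969482422, 284.70001220703125], [256.1000061035156, 287.6000061035156], [254.3000030517578, 296.5]]
1355
occluded
```

Call:
send_rows --delta_pos '[[0,0.1,0],[0,0.15,0],[0,0.15,0],[0,0.15,0],[0,0.15,0],[0,0.15,0],[0,0.15,0],[0,0.15,0],[0,0.15,0],[0,0.15,0],[0,0.15,0],[0,0.15,0]]' --twist '[[0,0,0],[0,0,0],[0,0,0],[0,0,0],[0,0,0],[0,0,0],[0,0,0],[0,0,0],[0,0,0],[0,0,0],[0,0,0],[0,0,0]]'

```text
clock: 14.8
tcp_pos: [0.5194, -0.0143, 0.0599]
tcp_rot: [-0.046, 0.999, -0.002, 0.002]
wrist_force: [1.8, -8.7, -2.5]
opening: 0.015
```

```bash
python3 m.py
```

```text
t 14.8 gauge [  0.2 116.6] z 59.9 F_g [ 1.  -8.9 -2.5] open 15.0
twist [-0.18  0.19 -0.02]
tip px [261.72727273 294.36363636] gauge [119.3 129.3] bbox (259, 271, 45, 36)
red bbox (241, 285, 15, 12) poly [[239.89999389648438, 293.6000061035156], [241.6999969482422, 284.70001220703125], [256.1000061035156, 287.6000061035156], [254.3000030517578, 296.5]]
1485
```

Call:
send_rows --delta_pos '[[0,0.1,0],[0,0.1,0],[0,0.1,0],[0,0.1,0],[0,0.1,0],[0,0.1,0],[0,0.1,0],[0,0.1,0],[0,0.1,0],[0,0.1,0],[0,0.1,0],[0,0.1,0]]' --twist '[[0,0,0],[0,0,0],[0,0,0],[0,0,0],[0,0,0],[0,0,0],[0,0,0],[0,0,0],[0,0,0],[0,0,0],[0,0,0],[0,0,0]]'

```text
clock: 16.05
tcp_pos: [0.5194, -0.0143, 0.0599]
tcp_rot: [-0.045, 0.999, -0.002, 0.002]
wrist_force: [1.4, -8.6, -2.1]
opening: 0.0151
```

Call:
send_rows --delta_pos '[[0,-0.1,0],[0,-0.4,0],[0,-0.8,0],[0,-1.2,0],[0,-1.6,0],[0,-2,0],[0,-2.4,0],[0,-2.8,0],[0,-3.1,0],[0,-3.4,0],[0,-3.5,0],[0,-3.5,0]]' --twist '[[0,0,0],[0,0,0],[0,0,0],[0,0,0],[0,0,0],[0,0,0],[0,0,0],[0,0,0],[0,0,0],[0,0,0],[0,0,0],[0,0,0]]'

```text
clock: 17.25
tcp_pos: [0.5226, -0.0493, 0.0599]
tcp_rot: [-0.045, 0.999, -0.002, 0.002]
wrist_force: [0.5, -4.9, -4.6]
opening: 0.0152
```

```bash
python3 m.py
```

```text
t 17.25 gauge [ 0.1 81.5] z 59.9 F_g [ 0.1 -4.9 -4.6] open 15.2
twist [-0.26  0.19 -0.09]
tip px [261.72727273 294.36363636] gauge [119.3 129.3] bbox (259, 271, 45, 36)
red bbox (241, 285, 15, 12) poly [[239.89999389648438, 293.6000061035156], [241.6999969482422, 284.70001220703125], [256.1000061035156, 287.6000061035156], [254.3000030517578, 296.5]]
1730
```

Pointer stays. The bar still has about 27.5 mm to go.

Call:
send_rows --delta_pos '[[0,-0.2,0],[0,-0.5,0],[0,-0.9,0],[0,-1.3,0],[0,-1.7,0],[0,-2,0],[0,-2.3,0],[0,-2.5,0],[0,-2.6,0],[0,-2.7,0],[0,-2.75,0],[0,-2.75,0]]' --twist '[[0,0,0],[0,0,0],[0,0,0],[0,0,0],[0,0,0],[0,0,0],[0,0,0],[0,0,0],[0,0,0],[0,0,0],[0,0,0],[0,0,0]]'

```text
clock: 18.5
tcp_pos: [0.525, -0.0764, 0.06]
tcp_rot: [-0.045, 0.999, -0.002, 0.002]
wrist_force: [1.8, -2.0, -9.1]
opening: 0.0153
```

Call:
send_rows --delta_pos '[[0,-0.1,0],[0,-0.15,0],[0,-0.2,0],[0,-0.2,0]]' --twist '[[0,0,0],[0,0,0],[0,0,0],[0,0,0]]'

```text
clock: 18.9
tcp_pos: [0.5251, -0.0766, 0.06]
tcp_rot: [-0.046, 0.999, -0.001, 0.002]
wrist_force: [0.8, 5.8, -6.6]
opening: 0.0153
```

The bar has met its home stop (force reversed to +5.8 N). I'll release it and lift clear.

Call:
send_rows --delta_pos '[[0,0,0],[0,0,0],[0,0,0],[0,0,0],[0,0,0],[0,0,-1.5],[0,0,-4],[0,0,-7],[0,0,-10],[0,0,-13],[0,0,-15],[0,0,-15]]' --twist '[[0,0,0],[0,0,0],[0,0,0],[0,0,0],[0,0,0],[0,0,0],[0,0,0],[0,0,0],[0,0,0],[0,0,0],[0,0,0],[0,0,0]]' --claw -0.4

```text
clock: 20.1
tcp_pos: [0.5259, -0.0766, 0.2128]
tcp_rot: [-0.046, 0.999, -0.002, 0.004]
wrist_force: [0.7, -1.0, -0.6]
opening: 0.0596
```

Call:
send_rows --delta_pos '[[0,2,0],[0,5,0],[0,9,0],[0,13,0],[0,17,0],[0,21,0],[0,25,0],[0,29,0],[0,32,0],[0,34,0],[0,35,0],[0,35,0]]' --twist '[[0,0,0],[0,0,0],[0,0,0],[0,0,0],[0,0,0],[0,0,0],[0,0,0],[0,0,0],[0,0,0],[0,0,0],[0,0,0],[0,0,0]]'

```text
clock: 21.3
tcp_pos: [0.4933, 0.2729, 0.2108]
tcp_rot: [-0.047, 0.999, -0.002, 0.004]
wrist_force: [0.3, -0.1, 0.1]
opening: 0.0598
```

```bash
python3 - <<'E'
from h import *
state()
im=vision.camera('top');im0=np.load('pics/top0.npy')
w=lambda q,z:((ray('top',q,z)[0,:2]-Gt)@GR*1e3).round(1)
hsv=lambda i:cv2.cvtColor(i,cv2.COLOR_RGB2HSV)
for t,i in (('before',im0),('now',im)):
  try:
    R=blob(i,(0,150,80),(8,255,255),(255,170,300,210));Y=blob(i,(18,110,80),(34,255,255),(250,190,330,250))
    tip=Y[Y[:,1]<=Y[:,1].min()+4].mean(0)
    B=cv2.inRange(hsv(i),(0,0,0),(180,90,50));k=np.zeros_like(B);k[242:290,300:345]=255;ys,xs=np.nonzero(B&k)
    print(t,'red',w(R.mean(0),.036),'tip',w(tip,.031),'dark',len(xs),xs.mean().round(1),ys.mean().round(1))
    for nm,lo,hi,roi in (('spool',(60,120,30),(80,255,255),(415,305,475,360)),('board',(55,100,30),(80,255,255),(290,310,365,375)),('meter',(20,120,80),(34,255,255),(290,90,395,165))):
      print(nm,cv2.boundingRect(blob(i,lo,hi,roi)))
  except ValueError as e: print(t,'occluded')
im=vision.camera('side');i0=np.load('pics/side0.npy');print('bar region side diff',np.abs(im[235:265,325:390].astype(int)-i0[235:265,325:390]).mean())
E
python3 m.py
```

```text
t 21.3 gauge [  0.5 405. ] z 210.8 F_g [ 0.3 -0.1  0.1] open 59.8
twist [-0.22  0.4   0.11]
before red [139.4 131.2] tip [118.9 121.6] dark 521 325.8 265.8
spool (422, 315, 42, 36)
board (301, 321, 53, 44)
meter (302, 104, 81, 54)
now red [139.2 131.2] tip [119.8 130.9] dark 527 326.0 265.4
spool (422, 315, 42, 36)
board (301, 321, 53, 44)
meter (302, 104, 81, 54)
bar region side diff 111.78769230769231
t 21.4 gauge [  0.9 402.6] z 211.0 F_g [ 0.2 -0.3  0.3] open 59.6
twist [-0.27  0.41 -0.05]Traceback (most recent call last):
  File "m.py", line 5, in <module>
    Y=blob(im,(20,120,80),(32,255,255),(235,210,340,340));R=blob(im,(0,150,60),(8,255,255),(225,270,270,310))
  File "h.py", line 14, in blob
    m&=k;cs=cv2.findContours(m,0,1)[0];return max(cs,key=cv2.contourArea).reshape(-1,2)
                                              ~~~^^^^^^^^^^^^^^^^^^^^^^^^
ValueError: max() iterable argument is empty
```

Seen from the top, the tip is at 130.9 mm and the marker centre at 131.2 mm. The bar is back at its home pixels and the loose things have not moved. The side view is only blocked by the arm. Handing in.

```bash
python3 -c "
from station import robot
print(robot.sign_off())"
```

```text
the job is handed in; nothing more can be done
None
```

The pull check is done and handed in, at about 21 s on the robot's clock. I gripped the yellow pointer and slid it back to its stop, where the force rose to about 6 N. I then pulled the bar out about 62 mm and held it there for over 2 s. I eased it back under grip to its home stop, released it and moved clear.

**Last checks:**
- **Pointer:** in the top view the tip stands at gauge y 130.9 mm and the red marker's centre at 131.2 mm. The side view during the hold put the tip 0.3–0.6 mm short of centre. Both are well inside the marker's 10 mm width.
- **Bar:** its pixels in the top view are back at the starting position to within 0.5 px.
- **Loose things:** the spool, multimeter and circuit board have the same outlines in the image as before.

**Checks that failed or disagreed:**
- **Final side view:** it gave nothing, because the arm was blocking that camera.
- **View of the pull position:** my picture there was refused at the 12-picture limit, so I relied on the measured pixels.
- **Finger positions:** early on, the fingers appeared 15–45 mm from where the reported pose put them. I first took this for a position error. After a closer look I put it down mostly to misreading the finger linkage, though the tips still looked some 15 mm higher than expected.
- **Grip readings:** they came out 2–3 mm below the true widths, 9.7 mm on the 12 mm tab and 15 mm on the 18 mm bar. Both grips held.

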